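Knock out a jammed reader tray through its hidden back slot

ROBOT

A 6-joint arm with a two-finger parallel gripper is mounted at the origin on a cart in front of the work surface, level with it; the furniture and walls round the work are solid. World frame = base frame: x ahead of the robot, y to its left, z up, the work surface at z = 0. Lengths are in m, angles in rad, forces in N, time in s.
With the tool pointing down it reaches from about 0.2 to 0.875 m from the base axis. Payload 3.4 kg.
Tool frame: the origin (TCP) lies between the finger pads; the fingertips stand 25 mm ahead of it and the grasp point (between the pads) lies 6 mm ahead of it (r.nose_length is the z of the fingertips in the tool frame, in m); z points along the fingers, x is the direction in which the jaws open and shut, and the axes are right-handed (so a half turn about z gives the same grasp; the last joint's range is limited). The gripper opens to 94 mm and grips with 3 to 60 N. Pads are 16 mm wide; open, the fingers measure 119 mm over their backs; the gripper's body (75 mm by 177 mm) begins 78 mm behind the grasp point.
Start: joints at [1.119, 0.276, 1.505, -0, 1.361, -0.121], TCP at [0.187, 0.544, 0.206] pointing down, gripper open.
Joint ranges: [-2.89, 2.89], [-0.75, 2.08], [0.22, 2.7], [-1.18, 4.32], [0.11, 2.71], [-2.7, 2.7]. Speed limits (rad/s): [2.57, 2.57, 3.14, 3.14, 3.14, 3.14].

INTERFACE

Orientations are given as a unit quaternion [w, x, y, z].
In Python, from plant import r, gripper_to, inverse_kinematics, vision, models, telemetry gives the robot as it stands. Calls block until the motion is done:
- r.move_to(position, orientation): joint-space move of the TCP to a pose.
- r.move_l(position, rot=None, vel=0.15, guard=None): straight line of the TCP; rot=None keeps the orientation; vel is the mean speed in m/s. With guard (N) it stops when the force on the tool has changed by that much, and returns True; else False.
- r.movej(angles): joint-space move.
- gripper_to(opening, f_grip=None): finger opening in m; f_grip is the grip in N (None keeps the last); returns when the fingers have stopped.
- r.hold(seconds).
- inverse_kinematics(position, orientation): joint angles nearest the present ones, or None.
- vision.snapshot(name): name is "scene" or "top"; returns the picture (384x512x3 uint8, red, green, blue); there is no depth.
- vision.get_calibration(name): a dict with "fx", "fy", "cx", "cy" (pixels), "D" ([k1, k2, p1, p2, k3] as OpenCV has them; the pictures are not rectified), "position" and "orientation" of the camera in the world. Camera axes: x right, y down, z forward; pixel columns grow to the right and rows downward; lengths in m; the calibration is good to about 2 mm. A picture is of the moment at which its call begins. get_calibration takes no time and is no camera call.
A pose or a line that the arm cannot do raises r.PlanningError and nothing moves.
- r.sign_off(): hands the job in, once; it reports no verdict.
Trained networks look in the newest picture that a camera, given by its name, has taken for a name from the list of things; names that differ only in an ending like _2 or _b are one class to them, and where a whole thing is asked for, a point or a joint stands for the part that bears it (a point fixed in the world has none). Each returns a list of dicts, best first, with "score" (0 to 1); they miss things now and then, are a little off and sometimes report something else, mostly with a low value. They report only what shows in the picture. A call takes as long as a camera call.
- models.boxes_of(thing, camera): "at" ([x, y, z] in m, in world coordinates, good to about 4 mm: the middle of the surface that is visible of it).
- models.regions_of(thing, camera): "pixels" (384x512 bool, what is visible of it).
- models.mark_of(thing, camera): "at" ([x, y, z] in m, in world coordinates, good to about 4 mm: a listed point, or the origin of a listed thing).
Readings, each from a call of its own:
- telemetry.current_t(): time.
- telemetry.current_joints(): joint angles.
- telemetry.current_dq(): joint speeds.
- telemetry.current_joint_efforts(): joint torques, N m.
- telemetry.current_ee_pos(): TCP position.
- telemetry.current_tool_rot(): TCP orientation.
- telemetry.current_wrist_force(): force on the tool from outside, world axes, zero at the start.
- telemetry.current_torque(): the same for the moment, N m.
- telemetry.current_opening(): finger opening in m.
Only numpy, scipy, OpenCV 4.12 (cv2) and the standard library are available. Lean on these libraries where they do the work, as an engineer would, in place of code of your own. Each camera call takes 0.05 s, during which the arm holds its last target.

TASK

The sample tray of the bench reader is jammed flush in its front. Pick up the steel spatula, feel with its end along the sunken wall at the back of the reader for the hidden knock-out slot, and push the spatula through it until the tray stands at least 25 mm out of the front. Then draw the spatula out, lay it flat on the desk, and do not shift the dish, timer, beaker and jar standing around.

Things in the scene. Friction and masses are not known exactly. Their poses are not given: they have to be found in the camera images.
- reader: low bench instrument, 110 (x) x 210 (y) x 66 (z) mm, white on a grey base, fixed to the desk. Origin: centre of its underside, on the desk. Its -x face is the front with the tray; its +x face is the back, which always looks away from the robot. The back has a recess open only to +x: y -42 to +42 mm, z 16 to 54 mm, from x = 55 mm inward to a flat black wall at x = 33 mm.
- wall_center (a point): middle of the recess's black wall face (reader x = 33, y = 0, z = 36 mm). The wall is 6 mm thick with one through slot, 14 mm wide (y), 22 mm tall, centred at this height; its sideways place differs per unit: slot centre anywhere from y = -28 to +28 mm, to be felt for. Wall and recess roof are rigid. 5 mm of empty space follows, then the tray's back.
- tray_back (a point): middle of the tray's flat back plate (78 wide x 34 mm high), at reader x = 22 mm when the tray is flush; it lies behind the slot wherever the slot is. It moves with the tray to -x; the space behind it is hollow, so the spatula can follow it all the way.
- tray (a joint): how far the tray stands out of the front, m: 0 = flush, stop at 0.040. It slides stiffly (about 4 N to keep it moving) and stays where it is left; nothing on its front can be gripped.
- tray_front (a point): middle of the tray's grey front plate (82 x 36 mm), on its outer face; moves with the tray towards the reader's -x
- spatula_center (a point): centre of the straight steel spatula, a rod 195 mm long (its y axis), 9 mm wide and 9 mm thick, about 30 g, lying loose on the desk (centre 4.5 mm above the desk). Both ends are alike; either may be used. Held from above it can tip a little between the fingers under repeated knocks: grip firmly and tap lightly.
- spatula_end_a (a point): centre of the spatula's +y end face, 97.5 mm from the centre
- spatula_end_b (a point): centre of the spatula's -y end face, 97.5 mm from the centre
- spatula: the same spatula; origin under its centre, y along its length, z up as it lies. A drying oven, 430 mm tall, stands behind this part of the desk: its flat front runs from x = 0.55, y = 0.17 to x = 0.62, y = -0.23 in the robot's frame (a door handle on its left side), so carry the spatula round the near side.
- petri_center (a point): centre of a shallow round covered dish, 91 mm across, 16 mm high, loose; leave alone
- timer_center (a point): centre of a white desk timer, 70 x 78 x 34 mm, loose; leave alone
- beaker_center (a point): centre of a glass beaker, 73 mm across, 92 mm high, loose; leave alone
- jar_center (a point): centre of a white jar with a screw lid, 62 mm across, 122 mm high, loose; leave alone

How it is judged:
By the outcome, as a careful person would: the job done as asked, in the order asked, and still so for the second after the job is handed in, with the robot touching nothing.
It also fails if it takes over 72 s, if anything falls off the work surface, if the arm or the gripper's body presses on something with over 40 N, if the wrist force passes 120 N, or if a joint passes its speed limit or range.

## Working session

There is one attempt and no reset: what is moved stays moved. The work goes in short steps, each a Python script; the robot and the scene stay as the last script left them, time stands still between calls to the robot, and variables do not carry over. Pictures are saved under pics/ and viewed, and the job is handed in when it is done.

```bash
ls; mkdir -p pics
python3 - <<'E'
from plant import r, gripper_to, inverse_kinematics, vision, models, telemetry
import cv2
for n in ("scene","top"):
    im=vision.snapshot(n); cv2.imwrite(f"pics/{n}0.png",im[:,:,::-1])
    c=vision.get_calibration(n); print(n,c)
    for t in ["reader","wall_center","tray_front","spatula_center","spatula_end_a","spatula_end_b","spatula","petri_center","timer_center","beaker_center","jar_center"]:
        print(t,[(round(d["score"],2),[round(float(v),4) for v in d["at"]]) for d in models.mark_of(t,n)[:3]])
print(telemetry.current_t(), r.nose_length)
E
```

```text
pics
scene {'fx': 392.82797872555517, 'fy': 392.82797872555517, 'cx': 253.6419514462213, 'cy': 189.04769757246308, 'D': array([-0.08871436,  0.        ,  0.        ,  0.        ,  0.        ]), 'position': array([ 0.07291548, -0.70978327,  0.74455232]), 'orientation': array([-0.45743258,  0.86177677, -0.19738837,  0.0955723 ])}
reader [(0.66, [0.472, 0.5858, 0.0589]), (0.55, [0.3448, 0.3852, -0.0016]), (0.45, [0.4445, 0.1217, 0.0052])]
wall_center [(0.66, [0.3796, 0.3849, 0.0333])]
tray_front [(0.64, [0.437, -0.0815, 0.0028]), (0.57, [0.2928, 0.3779, 0.0329])]
spatula_center [(0.7, [0.4377, 0.0225, 0.0034])]
spatula_end_a [(0.59, [0.4414, 0.1239, 0.0038]), (0.43, [0.4388, -0.0787, 0.0048])]
spatula_end_b [(0.59, [0.4414, 0.1239, 0.0038]), (0.43, [0.4388, -0.0787, 0.0048])]
spatula [(0.59, [0.4377, 0.0239, 0.0012]), (0.43, [0.3491, 0.3833, -0.0001])]
petri_center [(0.83, [0.5491, 0.5574, 0.0061]), (0.18, [0.3497, 0.3843, -0.0013])]
timer_center []
beaker_center []
jar_center [(0.92, [0.4719, 0.5844, 0.0594])]
top {'fx': 365.39705722289256, 'fy': 365.39705722289256, 'cx': 256.776615979
[... 200 characters left out ...]
, -0.70332453,  0.70921196, -0.03178758])}
reader [(0.62, [0.3492, 0.3848, -0.0026])]
wall_center [(0.92, [0.3881, 0.383, 0.0379])]
tray_front []
spatula_center [(0.65, [0.4364, 0.023, 0.007])]
spatula_end_a [(0.68, [0.438, -0.0773, 0.0046]), (0.64, [0.706, 0.3768, 0.0489]), (0.45, [0.4447, 0.1259, 0.0075])]
spatula_end_b [(0.68, [0.438, -0.0773, 0.0046]), (0.64, [0.706, 0.3768, 0.0489]), (0.45, [0.4447, 0.1259, 0.0075])]
spatula [(0.57, [0.4421, 0.0186, -0.0004])]
petri_center [(0.7, [0.543, 0.5528, 0.0101])]
timer_center [(0.94, [0.4313, -0.1857, 0.024]), (0.3, [0.4393, 0.0232, 0.0068])]
beaker_center [(0.65, [0.7078, 0.3713, 0.0475])]
jar_center [(0.6, [0.4715, 0.5876, 0.0584])]
1.2 0.025
```

View pics/scene0.png

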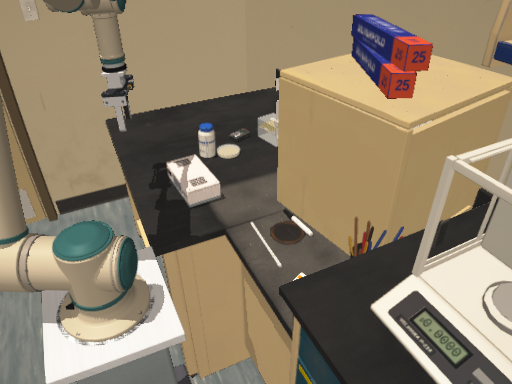

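View pics/top0.png

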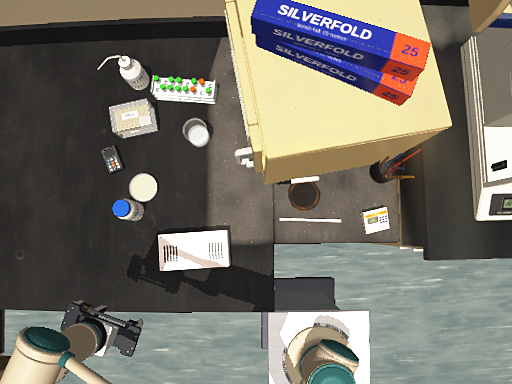

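The scene view shows the reader (white box, ~(193,178)), jar (207,140), dish (228,151), spatula (265,243) and the oven on the right. In the top view the reader is at ~(194,250), the spatula at ~(310,220), the beaker at (196,132) and the oven handle at ~(245,155). Next I fit the poses from masks.

```bash
cat > h.py <<'E'
from plant import r, gripper_to, inverse_kinematics, vision, models, telemetry
import cv2, numpy as np
from scipy.spatial.transform import Rotation as R
from scipy.optimize import minimize
def cam(n):
    c=vision.get_calibration(n); q=c["orientation"]
    Rw=R.from_quat([q[1],q[2],q[3],q[0]]).as_matrix()
    K=np.array([[c["fx"],0,c["cx"]],[0,c["fy"],c["cy"]],[0,0,1]])
    return Rw,np.array(c["position"]),K,np.array(c["D"])
def proj(n,P):
    Rw,p,K,D=cam(n); Rc=Rw.T
    return cv2.projectPoints(np.asarray(P,float).reshape(-1,3),cv2.Rodrigues(Rc)[0],-Rc@p,K,D)[0].reshape(-1,2)
def back(n,uv,z):
    Rw,p,K,D=cam(n)
    u=cv2.undistortPoints(np.asarray(uv,float).reshape(-1,1,2),K,D).reshape(-1,2)
    d=np.c_[u,np.ones(len(u))]@Rw.T
    return p+d*((z-p[2])/d[:,2])[:,None]
def boxpts(x,y,a,L,W,z0,z1):
    c,s=np.cos(a),np.sin(a)
    return np.array([[x+c*i*L/2-s*j*W/2,y+s*i*L/2+c*j*W/2,z] for i in(-1,1) for j in(-1,1) for z in(z0,z1)])
def sil(n,P,S=4):
    h=cv2.convexHull(proj(n,P).astype(np.float32)).reshape(-1,2)
    m=np.zeros((384*S,512*S),np.uint8); cv2.fillConvexPoly(m,np.round((h+.5)*S-.5).astype(int),1)
    return cv2.resize(m.astype(np.float32),(512,384),interpolation=cv2.INTER_AREA)
def fit(masks,x0,L,W,z0,z1):
    f=lambda v:sum(np.abs(sil(n,boxpts(v[0],v[1],v[2],L,W,z0,z1))-m).sum() for n,m in masks.items())
    o=minimize(f,x0,method="Nelder-Mead",options=dict(initial_simplex=[np.array(x0)+np.array(d) for d in([0,0,0],[.006,0,0],[0,.006,0],[0,0,.06])],maxiter=120))
    return o.x,o.fun
def qdown(jaw):  # tool down, tool x axis at world angle jaw
    q=(R.from_euler("z",jaw)*R.from_euler("x",np.pi)).as_quat(); return [q[3],q[0],q[1],q[2]]
E
python3 - <<'E'
from h import *
M={}
for t,x0,dim in (("reader",[.349,.384,0],(.11,.21,0,.066)),("spatula",[.438,.023,0],(.009,.195,0,.009))):
    ms={}
    for n in("scene","top"):
        vision.snapshot(n); d=models.regions_of(t,n)
        print(t,n,[(round(e["score"],2),int(e["pixels"].sum()),e["pixels"].nonzero()[1].mean().round()) for e in d])
        if d:
            ms[n]=d[0]["pixels"].astype(np.float32); M[t,n]=d[0]["pixels"]
    for sub in ({"scene":ms["scene"]} if "scene" in ms else {}, {"top":ms["top"]} if "top" in ms else {}, ms):
        if sub: print(t,list(sub),fit(sub,x0,*dim))
for n in("scene","top"):
    im=cv2.imread(f"pics/{n}0.png")
    for t in("reader","spatula"):
        if (t,n) in M:
            c,_=cv2.findContours(M[t,n].astype(np.uint8),0,2); cv2.drawContours(im,c,-1,(0,255,0),1)
    x,y=((140,120) if n=="scene" else (140,140)); cr=im[y:y+150,x:x+200+20]
    cv2.imwrite(f"pics/{n}m.png",cv2.resize(cr,None,fx=3.6,fy=3.6,interpolation=0))
print(back("top",[[236,152],[236,160],[250,165],[246,150]],.3))
E
```

```text
reader scene [(0.76, 1838, np.float64(193.0))]
reader top [(0.91, 2694, np.float64(194.0))]
reader ['scene'] (array([0.3495078 , 0.38708839, 0.05034894]), np.float64(119.75))
reader ['top'] (array([0.34978274, 0.38198978, 0.05214146]), np.float64(109.5))
reader ['scene', 'top'] (array([0.34926301, 0.38275832, 0.05440086]), np.float64(241.0))
spatula scene [(0.52, 138, np.float64(266.0))]
spatula top [(0.57, 28, np.float64(323.0)), (0.47, 644, np.float64(143.0))]
spatula ['scene'] (array([ 0.44041661,  0.02547341, -0.0368956 ]), np.float64(97.375))
spatula ['top'] (array([ 0.44016699,  0.02601839, -0.02700802]), np.float64(171.75))
spatula ['scene', 'top'] (array([ 0.43992686,  0.02394377, -0.01749447]), np.float64(269.3125))
[[0.59683647 0.23587348 0.3       ]
 [0.57720011 0.23590471 0.3       ]
 [0.56465159 0.20221041 0.3       ]
 [0.60151077 0.21166702 0.3       ]]
```

View pics/scenem.png

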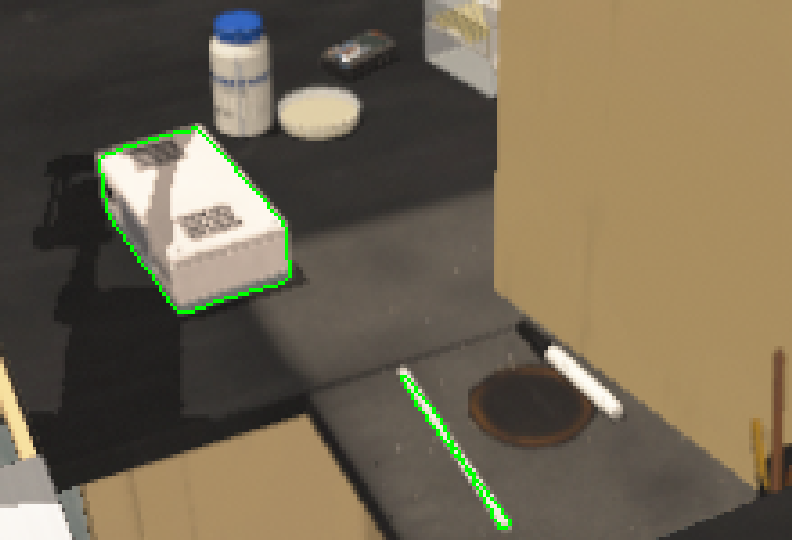

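View pics/topm.png

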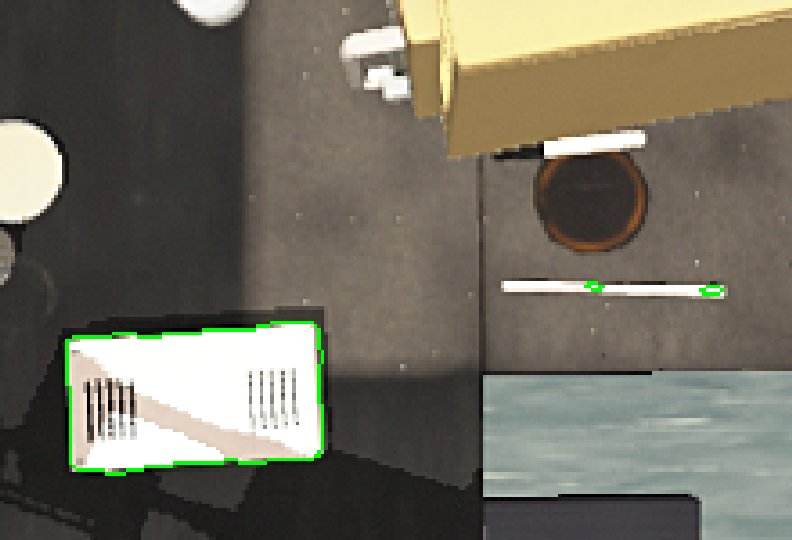

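The reader mask is clean, giving roughly (0.3495, 0.383) with a yaw of 0.053. The spatula mask is poor, so I'll segment it by brightness in the crop (top image, columns 277–343, row ~220).

Run:
```python
from h import *
im=cv2.imread("pics/top0.png").min(axis=2).astype(float)
m=np.zeros_like(im); w=np.clip((im[212:228,272:350]-90)/120,0,1); m[212:228,272:350]=w
ys,xs=np.nonzero(m>.3); print(xs.min(),xs.max(),ys.min(),ys.max())
P=back("top",np.c_[xs,ys],.007)[:,:2]; wt=m[ys,xs]
b=np.polyfit(P[:,1],P[:,0],1,w=wt); print("slope",b[0],"ctr",np.average(P,axis=0,weights=wt),P[:,1].min(),P[:,1].max())
print(fit({"top":m.astype(np.float32)},[.439,.024,-.02],.009,.195,0,.009))
im=cv2.imread("pics/scene0.png").min(axis=2).astype(float)
m2=np.zeros_like(im)
g=np.clip((im-110)/90,0,1); m2[215:270,243:290]=g[215:270,243:290]
k=sil("scene",boxpts(.44,.024,-.02,.03,.22,0,.009)); m2*=(k>0)
print(fit({"scene":m2.astype(np.float32)},[.439,.024,-.02],.009,.195,0,.009))
for ang in (-.02,-.02+np.pi):print(inverse_kinematics([.44,.024,.12],qdown(ang)))
for y in(.345,.42):
  for ang in (.053+np.pi/2,.053-np.pi/2):print(inverse_kinematics([.53,y,.0585],qdown(ang)),inverse_kinematics([.44,y,.0585],qdown(ang)))
```

```text
279 341 212 224
slope 0.03345567561662952 ctr [0.43967985 0.01771222] -0.07871964378422944 0.11851557611328856
(array([ 0.43950012,  0.0202486 , -0.0383093 ]), np.float64(53.258331298828125))
(array([ 0.44013349,  0.02664275, -0.02752315]), np.float64(96.21804809570312))
[-1.03660159e-01  1.45224797e-01  1.91197097e+00 -4.44089210e-16
  1.08439688e+00 -8.36601588e-02]
None
[ 4.67075333e-01  4.69033180e-01  1.58852484e+00 -4.44089210e-16
  1.08403463e+00 -1.15672099e+00] [ 5.40522108e-01  3.74046451e-01  1.75665316e+00 -4.44089210e-16
  1.01089305e+00 -1.08327422e+00]
[0.46707533 0.46903318 1.58852484 0.         1.08403463 1.98487166] [0.54052211 0.37404645 1.75665316 0.         1.01089305 2.05831843]
[ 5.67314685e-01  5.26987905e-01  1.48077396e+00 -4.44089210e-16
  1.13383078e+00 -1.05648164e+00] [ 6.47804654e-01  4.37601619e-01  1.64539626e+00 -4.44089210e-16
  1.05859478e+00 -9.75991673e-01]
[0.56731469 0.52698791 1.48077396 0.         1.13383078 2.08511101] [0.64780465 0.43760162 1.64539626 0.         1.05859478 2.16560098]
```

Run:
```python
from h import *
T=telemetry
x,y,a=.4397,.018,-.035
r.move_to([x,y,.13],qdown(a)); gripper_to(.04)
r.move_l([x,y,.05],vel=.2)
print("guard",r.move_l([x,y,.0268],vel=.04,guard=5)); print(T.current_ee_pos())
gripper_to(0.0,f_grip=55); print("open",T.current_opening())
r.move_l([x-.04,y,.13],vel=.15)
print("open",T.current_opening(),T.current_wrist_force(),T.current_t())
```

```text
guard False
[0.43973822 0.01799226 0.02671102]
open 0.0010342348756304772
open 0.0002570663947696961 [-0.66803642  0.75673098 -0.08402635] 7.575
```

Run:
```python
from h import *
for n in("scene","top"):
    im=vision.snapshot(n)[:,:,::-1]
    cr=im[180:300,200:340] if n=="scene" else im[150:270,240:400]
    cv2.imwrite(f"pics/{n}1.png",cv2.resize(cr,None,fx=4.8,fy=4.8,interpolation=0))
```

```text
(no output)
```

View pics/scene1.png

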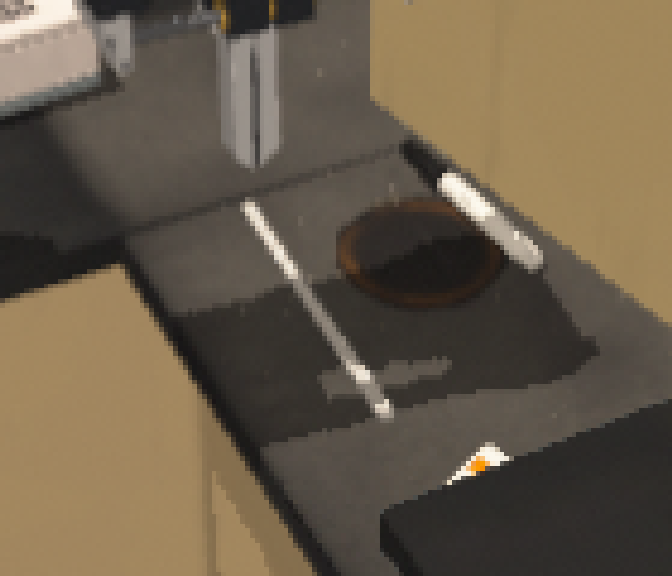

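View pics/top1.png

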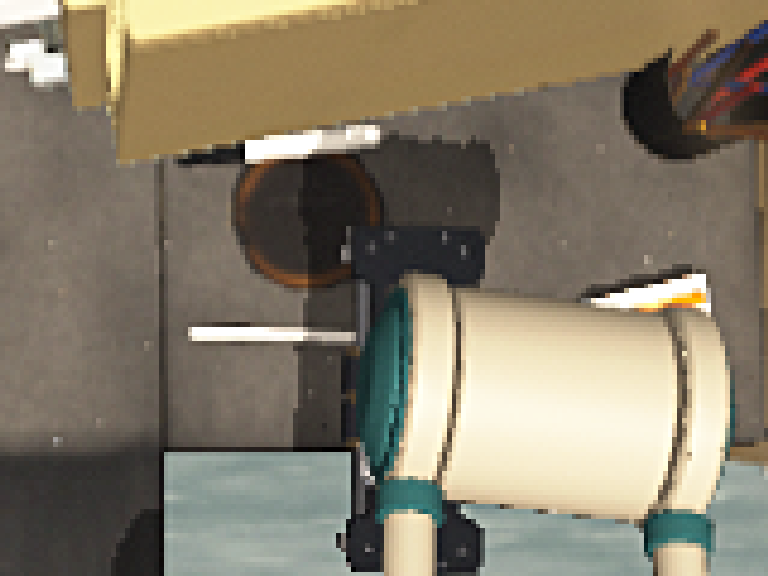

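The grip failed: both views show the spatula still lying where it was, and the fingers closed empty above it. I'll feel for the real desk height.

Run:
```python
from h import *
T=telemetry
x,y,a=.4397,.018,-.035
gripper_to(.04)
r.move_l([x,y,.045],vel=.2)
print("guard",r.move_l([x,y,.014],vel=.03,guard=4)); print(T.current_ee_pos(),T.current_wrist_force(),T.current_t())
im=vision.snapshot("scene")[:,:,::-1]
cv2.imwrite("pics/s2.png",cv2.resize(im[180:300,200:340],None,fx=4.8,fy=4.8,interpolation=0))
```

```text
guard False
[0.43987448 0.01798636 0.01412381] [-0.53660063 -0.06596363  0.49281882] 10.25
```

View pics/s2.png

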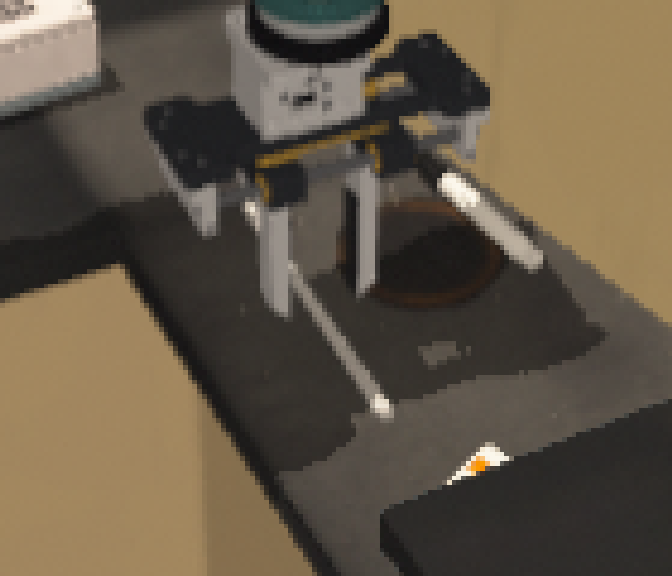

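Run:
```python
from h import *
T=telemetry
x,y,a=.4397,.018,-.035
print("guard",r.move_l([x,y,-.006],vel=.02,guard=4)); print(T.current_ee_pos(),T.current_wrist_force(),T.current_t())
```

```text
guard True
[0.43964273 0.0180054  0.00094907] [-0.31663639 -0.1239916   5.25101136] 10.975
```

Run:
```python
from h import *
for z in(-.011,0,.01,.014,.02):
    print(z,((proj("scene",[[.4137,.018,z],[.4657,.018,z]])-[200,180])*4.8).round())
print(telemetry.current_joints())
for k in("scene","top"):
    im=vision.snapshot(k)[:,:,::-1]
    cr=im[180:300,200:340] if k=="scene" else im[150:270,240:400]
    cv2.imwrite(f"pics/{k}3.png",cv2.resize(cr,None,fx=4.8,fy=4.8,interpolation=0))
```

```text
-0.011 [[273. 340.]
 [352. 313.]]
0 [[272. 326.]
 [352. 299.]]
0.01 [[272. 313.]
 [353. 286.]]
0.014 [[272. 308.]
 [353. 281.]]
0.02 [[272. 300.]
 [353. 273.]]
[-1.17461370e-01  3.04112411e-01  2.07821819e+00  1.37808292e-05
  7.59587746e-01 -8.24545924e-02]
```

View pics/scene3.png

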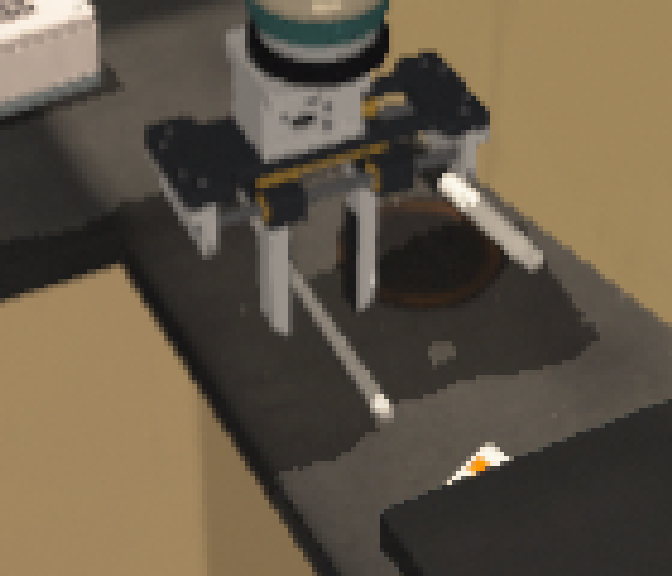

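View pics/top3.png

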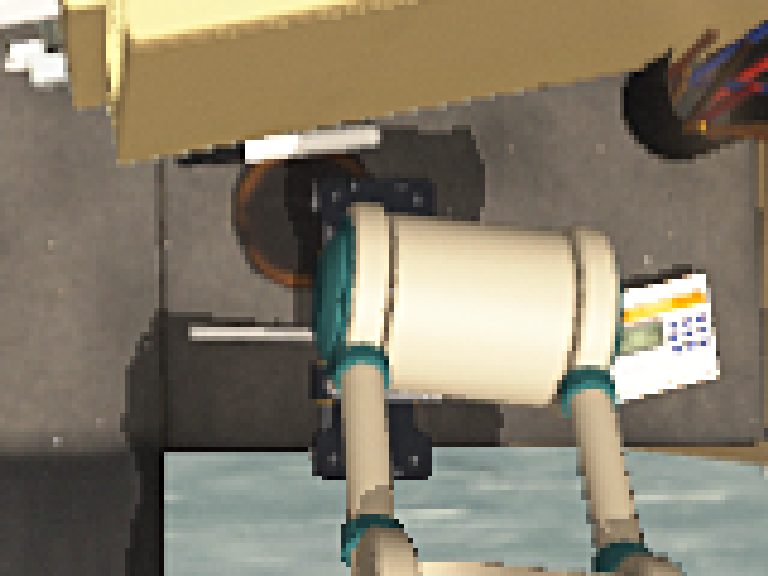

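The fingertips touch the desk at TCP z ≈ 0.001, whereas the stated 25 mm nose says 0.025. The image agrees, with the tip at about desk level around (282,333). So I'll use the felt desk height as my z reference and re-grip 2 mm above it.

Run:
```python
from h import *
T=telemetry
x,y,a=.4397,.018,-.035
r.move_l([x,y,.0028],vel=.03)
gripper_to(0.0,f_grip=55); print("open",T.current_opening())
r.move_l([x,y,.03],vel=.1)
print("open",T.current_opening(),T.current_wrist_force(),T.current_t(),T.current_ee_pos())
for k in("scene","top"):
    im=vision.snapshot(k)[:,:,::-1]
    cr=im[180:300,200:340] if k=="scene" else im[150:270,240:400]
    cv2.imwrite(f"pics/{k}4.png",cv2.resize(cr,None,fx=4.8,fy=4.8,interpolation=0))
```

```text
open 0.008145304423663246
open 0.00812813124547599 [-0.3285393   0.09017767 -0.91560626] 12.3583 [0.43991315 0.01796819 0.03016328]
```

View pics/scene4.png

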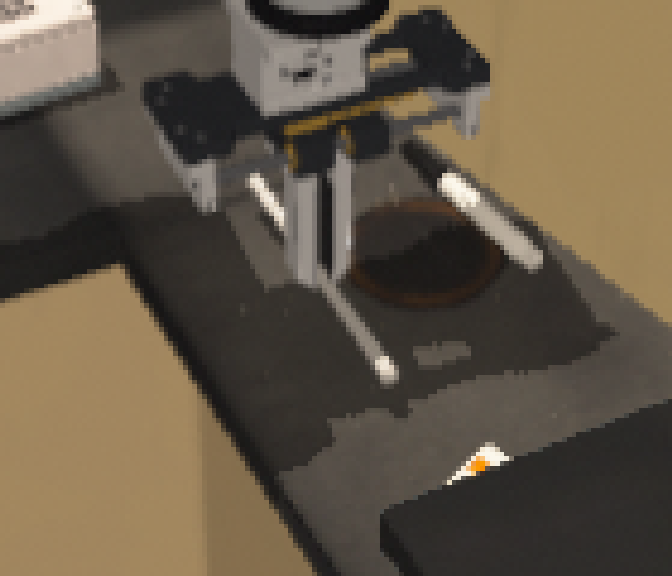

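The spatula is held (opening 8.1 mm) and looks level in the picture, with ends at crop (252,180) and (390,375). Now I carry it round the near side.

```bash
cat >> h.py <<'E'
RX,RY,RA=.3495,.383,.053
JAW=RA+np.pi/2
def W(X,Y,z):  # reader mm -> world, z world TCP
    c,s=np.cos(RA),np.sin(RA); X,Y=X/1e3,Y/1e3
    return [RX+c*X-s*Y,RY+s*X+c*Y,z]
E
python3 - <<'E'
from h import *
T=telemetry
r.move_l([.36,.018,.17],vel=.25)
r.move_to([.37,.25,.17],qdown(JAW))
r.move_l(W(180,-30,.17),vel=.25)
print("open",T.current_opening(),T.current_wrist_force(),T.current_t(),T.current_ee_pos())
for k in("scene","top"):
    im=vision.snapshot(k)[:,:,::-1]
    cv2.imwrite(f"pics/{k}5.png",im)
    cr=im[90:240,140:320] if k=="scene" else im[100:280,120:300]
    cv2.imwrite(f"pics/{k}5c.png",cv2.resize(cr,None,fx=3.3,fy=3.3,interpolation=0))
E
```

```text
open 0.008101282024526599 [ 0.18232803 -0.48114953 -0.97448399] 15.1917 [0.53014646 0.36137793 0.16972777]
```

View pics/scene5c.png

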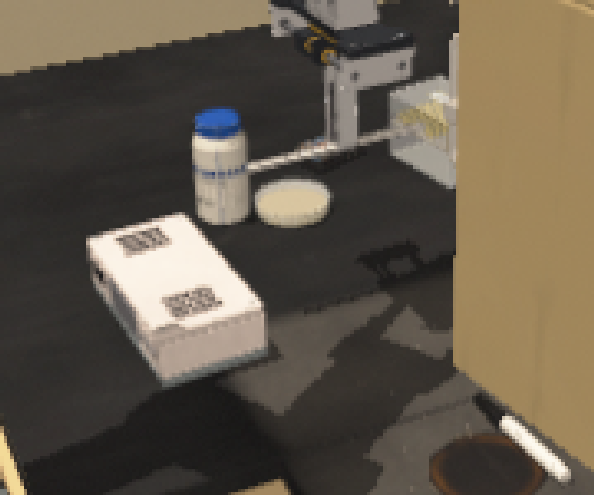

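View pics/top5c.png

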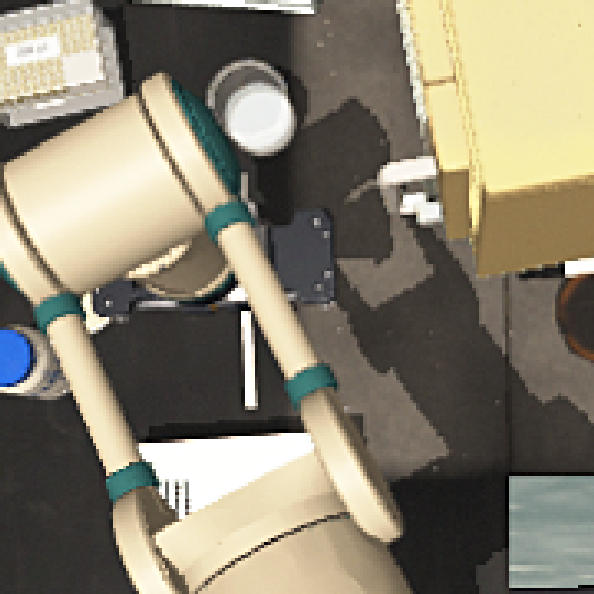

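Run:
```python
from h import *
for z in (.165,.171,.177):
  for d in (97.5,101,105):
    P=[W(180-d,-30,z)]
    print(z,d,((proj("scene",P)-[140,90])*3.3).round(1)[0],((proj("top",P)-[120,100])*3.3).round(1)[0])
P=[W(180,-30,.171),W(130,-30,.171),W(270,-30,.171)]
print(((proj("scene",P)-[140,90])*3.3).round(1),((proj("top",P)-[120,100])*3.3).round(1))
im=cv2.imread("pics/scene5.png")[125:155,190:280]; cv2.imwrite("pics/s5d.png",cv2.resize(im,None,fx=8,fy=8,interpolation=0))
```

```text
0.165 97.5 [249.7 172.1] [247.9 400.4]
0.165 101 [246.4 173. ] [248.1 404.6]
0.165 105 [242.6 173.9] [248.3 409.4]
0.171 97.5 [249.3 166.6] [246.6 400.2]
0.171 101 [245.9 167.4] [246.8 404.5]
0.171 105 [242.1 168.4] [247.  409.3]
0.177 97.5 [248.8 161. ] [245.3 400.1]
0.177 101 [245.5 161.8] [245.5 404.3]
0.177 105 [241.7 162.8] [245.7 409.2]
[[339.2 143.8]
 [293.7 155.3]
 [417.7 124.1]] [[241.4 283.5]
 [244.  343.1]
 [236.9 177.7]]
```

View pics/s5d.png

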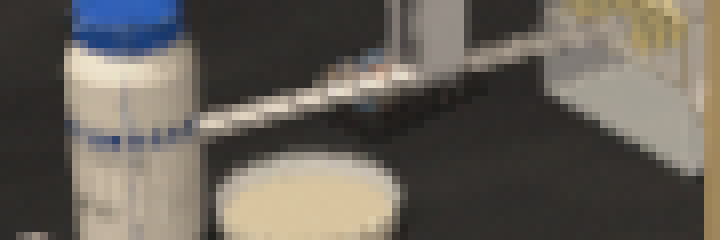

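The measured tip pixels match the prediction: about 100 mm ahead of the TCP, z within 1 mm, and level. Next I lower and tap along the wall.

```bash
cat > tap.py <<'E'
from h import *
T=telemetry
Z=.0345
def rx():
    p=np.array(T.current_ee_pos())[:2]-[RX,RY]; c,s=np.cos(RA),np.sin(RA)
    return (c*p[0]+s*p[1])*1e3,(-s*p[0]+c*p[1])*1e3
E
python3 - <<'E'
from tap import *
r.move_l(W(180,-30,.06),vel=.25); print(r.move_l(W(180,-30,Z),vel=.1,guard=6))
r.move_l(W(142,-30,Z),vel=.1,guard=6)
r.hold(.15)
Y=-30.;xw=None
while Y<=31:
    g=r.move_l(W(118 if xw is None else xw-7,Y,Z),vel=.03,guard=2.5)
    x,yy=rx(); f=T.current_wrist_force()
    print(Y,g,round(x,1),round(yy,1),np.round(f,1),round(T.current_t(),1),flush=True)
    if xw is None: xw=x
    if x<xw-4: break
    r.move_l(W(xw+3,Y,Z),vel=.05)
    Y+=4; r.move_l(W(xw+3,Y,Z),vel=.05)
    if T.current_t()>45: break
E
```

```text
False
-30.0 True 133.6 -29.9 [ 1.  -0.8  0.1] 17.4
-26.0 False 126.5 -26.0 [-0.  -0.2 -0.7] 18.4
```

Wall contact was at X=133.6. At Y=-26 the tip went 7 mm further with no contact, so that's the slot. Now I push on, watching for tray contact.

Run:
```python
from tap import *
Y=-26
g=r.move_l(W(117,Y,Z),vel=.03,guard=2.5); print(g,rx(),T.current_wrist_force())
for X in (112,104,97,91):
    g=r.move_l(W(X,Y,Z),vel=.04,guard=15); print(X,g,np.round(rx(),1),np.round(T.current_wrist_force(),1),np.round(T.current_torque(),2),T.current_opening(),T.current_t())
    if g: break
im=vision.snapshot("scene")[:,:,::-1]
print([(d["score"],d["at"]) for d in models.mark_of("tray_front","scene")[:2]])
cv2.imwrite("pics/s6.png",cv2.resize(im[110:230,140:300],None,fx=4.8,fy=4.8,interpolation=0))
```

```text
True (np.float64(120.5470741009771), np.float64(-25.927543917786004)) [-0.14982     0.33690961 -0.5572198 ]
112 False [112.9 -25.8] [ 3.7 -0.2  0.2] [ 0.07 -0.77  0.08] 0.008296226783307591 19.075
104 False [103.8 -26. ] [ 3.   0.3 -0.2] [ 0.06 -0.62 -0.01] 0.008162252836631427 19.425
97 False [ 96.6 -26. ] [ 2.6  1.  -0.6] [ 0.1  -0.59 -0.01] 0.007863631347395 19.75
91 False [ 90.6 -26.1] [ 4.  -0.9 -0.5] [ 0.06 -0.56  0.  ] 0.00819576250658354 20.05
[(0.47, [0.2617, 0.3758, 0.0338])]
```

View pics/s6.png

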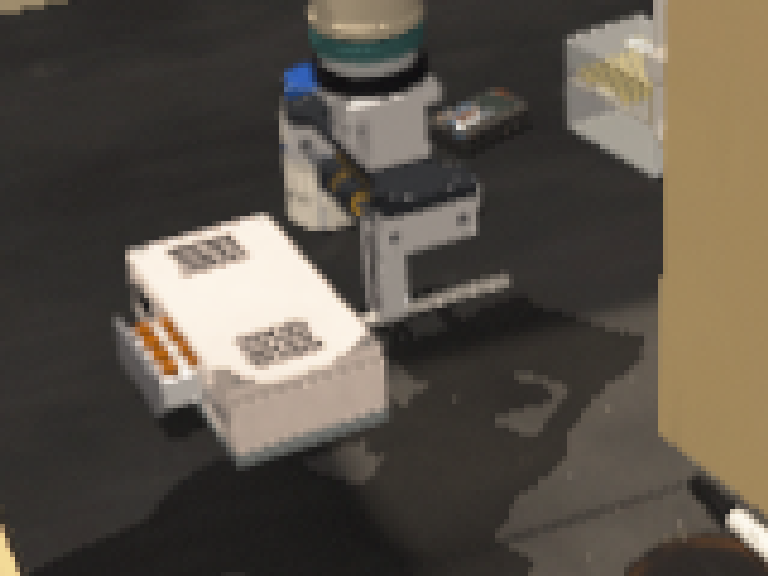

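The picture shows the tray well out, its front plate at crop (155,375) with the orange wells visible. Force was 3–4 N over a stroke of about 30 mm. Now I draw out straight and lay the spatula on the free desk behind the reader.

Run:
```python
from tap import *
Y=-26
print(r.move_l(W(185,Y,Z),vel=.1,guard=12), T.current_opening(), rx())
r.move_l(W(187,-38,Z),vel=.1)
r.move_l(W(187,-38,.012),vel=.06); r.hold(.2)
g=r.move_l(W(187,-38,.0005),vel=.015,guard=2); print("touch",g,T.current_ee_pos(),T.current_wrist_force())
gripper_to(.03); r.hold(.2)
r.move_l(W(187,-38,.2),vel=.2)
r.move_l([.40,.25,.25],vel=.25)
print(T.current_t())
q=[1.119, 0.276, 1.505, -0, 1.361, -0.121]
r.movej(q)
print(T.current_t(),T.current_wrist_force())
for k in("scene","top"):
    im=vision.snapshot(k)[:,:,::-1]
    cv2.imwrite(f"pics/{k}7.png",im)
    for t in ["tray_front","spatula_center","spatula_end_a","petri_center","timer_center","beaker_center","jar_center"]:
        print(k,t,[(round(d["score"],2),[round(float(v),4) for v in d["at"]]) for d in models.mark_of(t,k)[:2]])
im=cv2.imread("pics/scene7.png"); cv2.imwrite("pics/s7.png",cv2.resize(im[110:230,140:300],None,fx=4.8,fy=4.8,interpolation=0))
```

```text
False 0.008210804958555027 (np.float64(184.11792250141983), np.float64(-26.12460417998292))
touch True [0.53818634 0.35493269 0.00277147] [-0.02028963  0.50489435  3.81520616]
25.6167
26.9833 [-0.03379915 -0.17726547  0.88225996]
scene tray_front [(0.49, [0.2619, 0.3742, 0.0344])]
scene spatula_center [(0.57, [0.5357, 0.357, 0.0033])]
scene spatula_end_a [(0.65, [0.6347, 0.3557, 0.0041]), (0.46, [0.4383, 0.3528, 0.0093])]
scene petri_center [(0.83, [0.5493, 0.554, 0.0077])]
scene timer_center [(0.52, [0.6329, 0.3532, 0.0038])]
scene beaker_center []
scene jar_center [(0.79, [0.4695, 0.5879, 0.0599])]
top tray_front [(0.54, [0.2661, 0.3772, 0.0371])]
top spatula_center [(0.69, [0.5328, 0.3568, 0.0067])]
top spatula_end_a [(0.58, [0.4347, 0.3529, 0.0094]), (0.49, [0.6355, 0.3586, 0.0051])]
top petri_center [(0.81, [0.5435, 0.5541, 0.0084]), (0.67, [0.4314, -0.1842, 0.0198])]
top timer_center [(0.75, [0.429, -0.1852, 0.024])]
top beaker_center [(0.71, [0.706, 0.3739, 0.0472])]
top jar_center [(0.87, [0.4686, 0.5875, 0.059])]
```

View pics/s7.png

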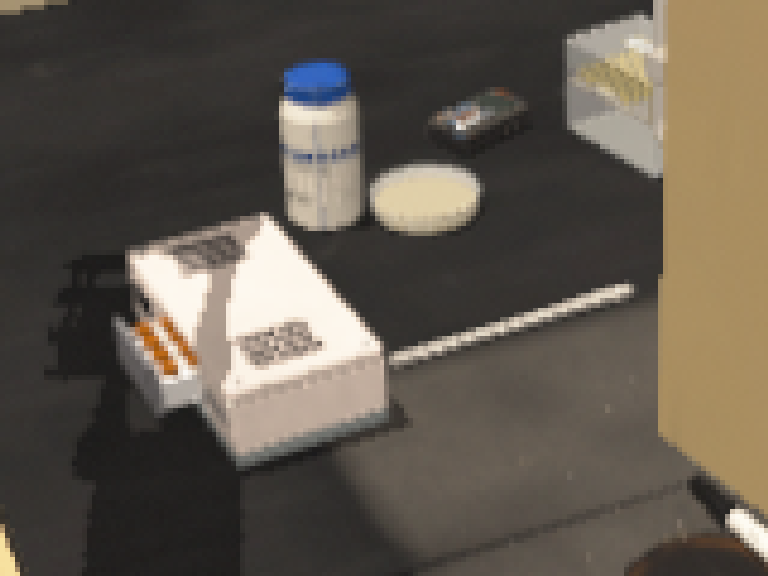

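View pics/top7.png

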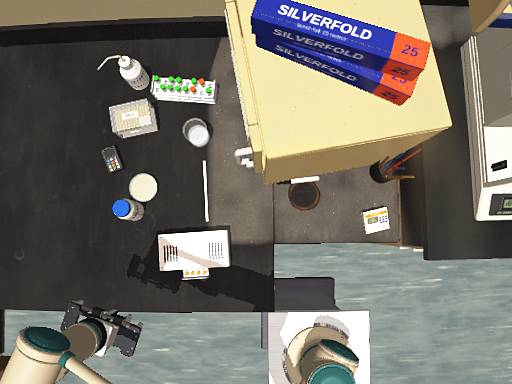

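In the last pictures the tray stands out, with its front at top (196,273). The spatula lies flat behind the reader at top (206,190), and the jar, dish, beaker and timer are where they were. Handing in.

Run:
```python
from h import *
r.sign_off(); print(telemetry.current_t())
```

```text
the job is handed in; nothing more can be done
the job is handed in; nothing more can be done
```

I found the slot by touch, pushed the tray about 30 mm out of the front, and laid the spatula flat on the desk behind the reader. I signed off shortly after 27 s; sign-off gives no verdict.

- **Slot:** tapping found the wall at reader y ≈ -30 mm, and on the second tap, at about -26 mm, the end went through.
- **Tray:** the spatula travelled 30 mm after touching the tray, with 3–4 N of resistance. After I drew it out, the two cameras put the tray front about 28–33 mm out, against the required 25 mm.
- **Spatula:** it was set down by touch and lies clear at about (0.535, 0.357), with both ends seen near desk height.
- **Other objects:** the jar, dish, timer and beaker read within about 4 mm of where they started, which is the vision error. The timer and beaker were confirmed only by the top camera: the scene camera missed the beaker and mistook the spatula's end for the timer.

**What failed or disagreed:** my first grip closed on nothing. The fingertips touched the desk at TCP z ≈ 1 mm, although the stated 25 mm finger length predicts 25 mm. I used the felt desk height from then on, and the later camera and touch readings agreed with it.

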